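Sweep spent spark samples into the scrap tray

TASK

With closed fingers, sweep the three flat spent sample discs along the deck of the white sample stand and off its open end into the open scrap tray; do not pick any of them up. Leave the two taller steel pieces on the deck and the small jar on the grey box undisturbed where they are.

Things in the scene. Friction and masses are not known exactly. Their poses are not given: they have to be found in the camera images.
- stand: Fixed white sample stand, 240 mm (its x) by 320 mm (its y), flat deck 70 mm above the bench. Along its -x and +x edges runs a steel fence 6 mm thick rising 14 mm above the deck; the two ends at y = -160 and y = +160 mm are open, without a lip. Origin on the bench under the middle of the stand; z up, x away from the robot; position varies and yaw varies by up to 0.25 rad.
- tray: Fixed open-topped aluminium scrap tray, 220 mm (its x) by 120 mm (its y), 66 mm tall, walls 3 mm, black rubber floor 9 mm above the bench. It stands directly against one open end of the stand (y = +220 or -220 mm in the stand's frame, which end varies), its rim 4 mm below the deck. Origin on the bench under its middle, axes parallel to the stand's.
- filter_box: Fixed closed grey box with a flat lid, 220 x 120 mm, 62 mm tall, standing against the other end of the stand; no disc belongs on it. Origin on the bench under its middle.
- disc_a: Spent steel sample disc, 36 mm diameter, 15 mm thick, about 120 g, lying flat and loose on the stand, a few small dark burn spots on its top; all three discs are alike. Origin at the centre of the disc (7.5 mm above the deck at the start), z along its axis.
- disc_b: Spent steel sample disc, 36 mm diameter, 15 mm thick, about 120 g, lying flat and loose on the stand, a few small dark burn spots on its top; all three discs are alike. Origin at the centre of the disc (7.5 mm above the deck at the start), z along its axis.
- disc_c: Spent steel sample disc, 36 mm diameter, 15 mm thick, about 120 g, lying flat and loose on the stand, a few small dark burn spots on its top; all three discs are alike. Origin at the centre of the disc (7.5 mm above the deck at the start), z along its axis.
- knobbed_weight: Loose steel weight, stays where it is: disc 44 mm diameter and 18 mm high with a knob up to 20 mm wide on top, 36 mm tall in all, standing on the deck near its far (+x) fence. Origin at the centre of its underside.
- tall_standard: Loose plain steel cylinder, stays where it is: 28 mm diameter, 36 mm tall, standing on the deck near its far (+x) fence. Origin at the centre of its underside.
- jar: Loose small amber jar with white cap, stays where it is: 48 mm diameter, 35 mm tall, standing on the lid of the grey box (filter_box). Origin at the centre of its underside.
Not all that is in view belongs to the job. Leave any red or turquoise look-alike of the disc_b alone.

How it is judged:
By the outcome, as a careful person would: the job done as asked, in the order asked, and still so for the second after the job is handed in, with the robot touching nothing.
It also fails if it takes over 58 s, if anything falls off the work surface, if the arm or the gripper's body presses on something with over 40 N, if the wrist force passes 120 N, or if a joint passes its speed limit or range.

ROBOT

A 6-joint arm with a two-finger parallel gripper is mounted at the origin on the work surface. World frame = base frame: x ahead of the robot, y to its left, z up, the work surface at z = 0. Lengths are in m, angles in rad, forces in N, time in s.
With the tool pointing down it reaches from about 0.275 to 0.875 m from the base axis. Payload 12.5 kg.
Tool frame: the origin (TCP) lies at the very end of the fingers, on their centre line; the grasp point (between the pads) lies 19 mm behind it; z points along the fingers, x is the direction in which the jaws open and shut, and the axes are right-handed (so a half turn about z gives the same grasp; the last joint's range is limited). The gripper opens to 85 mm and grips with 20 to 120 N. Pads are 22 mm wide; open, the fingers measure 114 mm over their backs; the gripper's body (76 mm by 85 mm) begins 54 mm behind the grasp point. The pads swing forward as they close: fully open they stand 13 mm farther back than shut.
Start: joints at [-0.085, 0.351, 1.652, -0, 1.139, -0.085], TCP at [0.55, 0, 0.231] pointing down, gripper open.
Joint ranges: [-2.75, 2.75], [-0.79, 2.1], [0.01, 2.65], [-1.57, 4.71], [0.07, 3.14], [-2.87, 2.87]. Speed limits (rad/s): [2.22, 2.22, 2.79, 3.14, 3.14, 3.14].

INTERFACE

Orientations are given as a rotation vector (axis times angle).
In Python, from plant import ctrl gives the robot as it stands.
- The arm moves only by the tool jog_arm, never from a script. Its argument "plan" is a list of rows, each an object with "translation": the shift along the tool's x, y, z in mm, a list of three; "rotation": the turn, a rotation vector about the tool's x, y, z in rad, a list of three; "grip": the opening, from 0 (shut) to 1 (fully open). A call has 1 to 20 rows; each row shifts and turns the commanded pose from where the row before left it, along the tool's axes as they then stand; what a row does not reach is not made up. A row lasts 1/8 s, in which the tool goes at most 62.5 mm and 10.7 degrees, less where a joint would pass 70% of its speed; a pose out of reach is approached as far as the arm can. A call with a gripper value outside its range is refused whole. The fingers move at their own pace and stop on an object; "force" is the grip in N (left out, the last holds). Time passes only in rows, so rows that do not move let the fingers close. It gives the time, the measured TCP pose, the force and the opening at its end, in the units of the state.
- ctrl.get_obs(): the state, without advancing time (a new reading comes with each control period).
- ctrl.camera(name): name is "scene" or "side" or "wrist"; returns the picture (384x512x3 uint8, red, green, blue); there is no depth.
- ctrl.camera_info(name): a dict with "vfov" (degrees; the focal length in pixels is half the picture's height over the tangent of half this angle, whatever the lens; pixels are square), "cx", "cy" (the principal point, pixels), "k1" (the pictures are not rectified: a ray, as slopes to the right and down, at radius r is drawn at 1 + k1 r^2 times it, then the intrinsics apply), "world_to_cam" (4x4, takes a point from world to camera coordinates). Camera axes: x right, y up, looking along -z (the intrinsics and any distortion apply to the point x, -y, -z); pixel columns grow to the right and rows downward; lengths in m; the calibration is good to about 2 mm. A picture is of the moment at which its call begins: read the wrist's pose just before it. camera_info takes no time and is no camera call; for the wrist camera it gives the pose at the moment of the call.
- ctrl.hand_in(): hands the job in, once; it reports no verdict.
Trained networks look in the newest picture that a camera, given by its name, has taken for a name from the list of things; names that differ only in an ending like _2 or _b are one class to them, and where a whole thing is asked for, a point or a joint stands for the part that bears it (a point fixed in the world has none). Each returns a list of dicts, best first, with "p" (0 to 1); they miss things now and then, are a little off and sometimes report something else, mostly with a low value. They report only what shows in the picture. A call takes as long as a camera call. They do not tell look-alikes from the thing itself.
- ctrl.look_for(camera, name): "extent" ([left, top, right, bottom] in pixels, round what is visible of it).
The state is a dict: "time": time; "qpos": joint angles; "joint_velocities": joint speeds; "effort": joint torques, N m; "eef_pos": TCP position; "tool_rot": TCP orientation; "force": force on the tool from outside, world axes, zero at the start; "ft_torque": the same for the moment, N m; "grip_width": finger opening in m.
Only numpy, scipy, OpenCV 4.12 (cv2) and the standard library are available. Lean on these libraries where they do the work, as an engineer would, in place of code of your own. Each camera call takes 0.05 s, during which the arm holds its last target.

## Working session

There is one attempt and no reset: what is moved stays moved. The work goes in short steps, Python scripts to look and compute and a tool call to move; the robot and the scene stay as the last step left them, time stands still between calls to the robot, and variables do not carry over. Pictures are saved under pics/ and viewed, and the job is handed in when it is done.

Besides the shell and the picture viewer there is one more tool, called after ">>>" by a JSON object that holds its "method" and its "body", one argument or row to a line. jog_arm: Moves the arm, as the interface text tells. Its arguments: {"type":"object","properties":{"plan":{"type":"array"},"force":{"type":"number"}},"required":["plan"]}

```bash
mkdir -p pics; ls
cat > h.py <<'E'
import numpy as np, cv2
from plant import ctrl
def K(n):
    i=ctrl.camera_info(n); f=192/np.tan(np.radians(i['vfov'])/2); return i,f
def ray(n,u,v,z):
    i,f=K(n); 
    dx,dy=(u-i['cx'])/f,(v-i['cy'])/f
    x,y=dx,dy
    for _ in range(50):
        s=1+i['k1']*(x*x+y*y); x,y=dx/s,dy/s
    T=np.linalg.inv(np.array(i['world_to_cam'])); d=T[:3,:3]@np.array([x,-y,-1]); o=T[:3,3]
    return o+d*(z-o[2])/d[2]
def proj(n,p):
    i,f=K(n); c=np.array(i['world_to_cam'])@np.append(p,1); x,y=c[0]/-c[2],-c[1]/-c[2]
    s=1+i['k1']*(x*x+y*y); return np.array([i['cx']+f*x*s,i['cy']+f*y*s])
def save(n,name):
    im=ctrl.camera(n); cv2.imwrite('pics/'+name,cv2.resize(im[:,:,::-1],(800,600),interpolation=cv2.INTER_CUBIC)); return im
E
python3 - <<'E'
from h import *
print(ctrl.get_obs())
for n in ['scene','side']:
    im=save(n,n+'0.png'); cv2.imwrite('pics/raw_%s.png'%n,im[:,:,::-1])
    i,f=K(n); print(n,i)
    for o in ['stand','tray','filter_box','disc_a','knobbed_weight','tall_standard','jar']:
        for d in ctrl.look_for(n,o): print(n,o,round(d['p'],2),np.round(d['extent'],0))
E
```

```text
pics
{'time': 0.0, 'qpos': array([-8.46046637e-02,  3.51236762e-01,  1.65243440e+00,  2.84794507e-05,
        1.13907984e+00, -8.46001198e-02]), 'joint_velocities': array([ 0.00014154, -0.00042898,  0.00085356, -0.00172611, -0.00052101,
        0.00074527]), 'effort': array([ 1.33101348e-03, -5.06107914e+01, -2.91406649e+01,  6.01447425e-06,
        4.57781483e-03,  4.96419239e-05]), 'eef_pos': array([5.49670196e-01, 5.78566965e-05, 2.30754210e-01]), 'tool_rot': array([-3.14146848e+00,  2.58786996e-05,  1.80951525e-03]), 'force': array([ 0.29156174,  1.02027183, -0.87088425]), 'ft_torque': array([ 0.02509357,  0.0074413 , -0.02781283]), 'grip_width': 0.08521147976064211}
scene {'vfov': 46.716179912512786, 'cx': 251.25785457131036, 'cy': 188.57896103088308, 'k1': -0.0347759337249637, 'world_to_cam': array([[ 0.45211567,  0.89195323, -0.00329663, -0.24366437],
       [-0.59923467,  0.30647519,  0.73958824,  0.25786565],
       [ 0.66068845, -0.33240398,  0.67305153, -1.34638114],
       [ 0.        ,  0.        ,  0.        ,  1.        ]])}
scene stand 0.6 [154. 142. 347. 292.]
scene 
[... 648 characters left out ...]
486387, -0.0062681 ,  0.49475309],
       [ 0.34087855, -0.65827278,  0.67117715, -0.21099863],
       [-0.31613212,  0.59209673,  0.74127049, -0.66998923],
       [ 0.        ,  0.        ,  0.        ,  1.        ]])}
side stand 0.67 [174. 121. 334. 276.]
side tray 0.78 [240. 100. 336. 144.]
side filter_box 0.84 [156. 230. 292. 336.]
side disc_a 0.85 [324. 266. 344. 288.]
side disc_a 0.84 [341. 219. 358. 236.]
side disc_a 0.74 [242. 203. 264. 221.]
side disc_a 0.66 [283. 174. 302. 192.]
side disc_a 0.52 [273. 145. 291. 160.]
side disc_a 0.48 [357. 200. 375. 217.]
side knobbed_weight 0.71 [227. 141. 246. 164.]
side tall_standard 0.61 [210. 172. 228. 192.]
side jar 0.71 [188. 240. 218. 273.]
```

View pics/scene0.png

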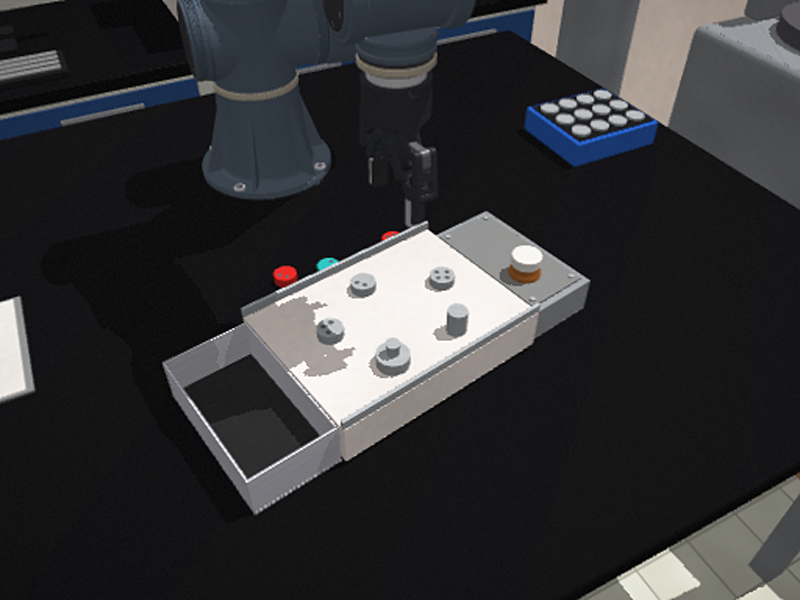

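View pics/side0.png

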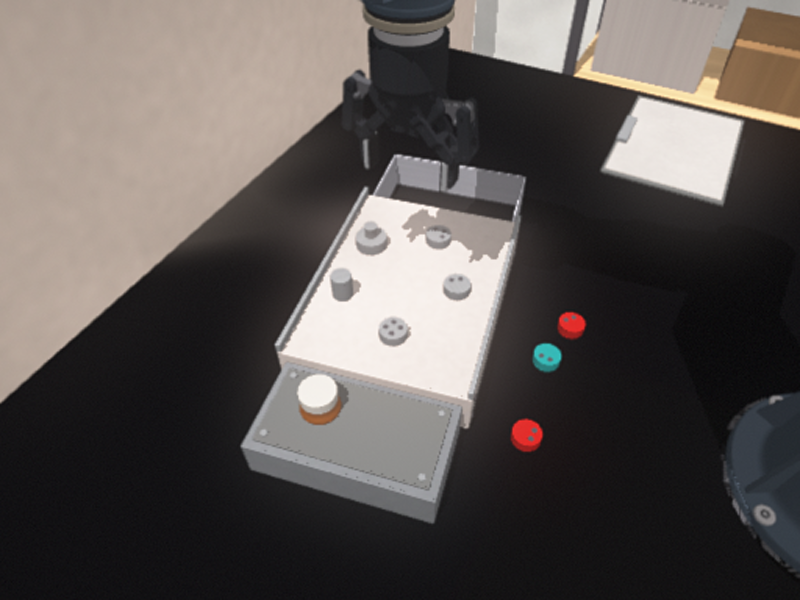

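The tray is at the stand's -y end. The grey discs are at (363,285), (442,278) and (330,330) in the enlarged scene view. The weight is at (393,355) and the cylinder at (457,320). I'll fit the stand pose from corners and locate the pieces from both views.

```bash
cat > fit.py <<'E'
from h import *
from scipy.optimize import least_squares
S=512/800
L=[('scene',(487,212),(-110,280,62)),('scene',(589,281),(110,280,62)),('scene',(165,364),(-110,-280,66)),('scene',(255,480),(110,-280,66)),
('side',(245,448),(110,280,62)),('side',(434,496),(-110,280,62)),('side',(524,177),(-110,-280,66)),('side',(397,156),(110,-280,66)),
('scene',(427,222),(-120,160,84)),('side',(469,403),(-120,160,84))]
def W(p,q): 
    c,s=np.cos(p[2]),np.sin(p[2]); q=np.array(q)/1000.
    return np.array([p[0]+c*q[0]-s*q[1],p[1]+s*q[0]+c*q[1],q[2]])
def res(p): return np.concatenate([proj(n,W(p,q))-np.array(u)*S for n,u,q in L])
r=least_squares(res,[.5,0,0],loss='soft_l1'); p=r.x
if __name__=='__main__':
    print(p); print(np.round(res(p).reshape(-1,2),1))
    def loc(w):
        c,s=np.cos(p[2]),np.sin(p[2]); d=w[:2]-p[:2]; return np.round(1000*np.array([c*d[0]+s*d[1],-s*d[0]+c*d[1]]),1)
    M={'d1':((363,282),(457,284),85),'d2':((442,275),(393,327),85),'d3':((330,327),(438,233),85),'knobtop':((393,344),(371,226),106),'cyltop':((457,308),(341,273),106),'captop':((526,254),(318,388),97)}
    for k,(a,b,z) in M.items():
        # top centre
        A=ray('scene',a[0]*S,a[1]*S,z/1000);B=ray('side',b[0]*S,b[1]*S,z/1000)
        print(k,'world',np.round(A[:2],4),np.round(B[:2],4),'local',loc(A),loc(B))
    for n in ['scene','side']:
        im=cv2.resize(cv2.imread('pics/raw_%s.png'%n),(800,600),interpolation=cv2.INTER_CUBIC)
        for x0,x1,y0,y1,z in [(-110,110,160,280,62),(-110,110,-280,-160,66),(-120,120,-160,160,70),(-120,-114,-160,160,84),(114,120,-160,160,84)]:
            P=[proj(n,W(p,q))/S for q in [(x0,y0,z),(x1,y0,z),(x1,y1,z),(x0,y1,z)]]
            cv2.polylines(im,[np.int32(np.round(P))],True,(0,255,0),1)
        cv2.imwrite('pics/fit_%s.png'%n,im[120:540,140:620])
E
python3 fit.py
```

```text
[ 0.55284958 -0.0054056   0.19267133]
[[ 0.4 -4.3]
 [ 2.7 -4.1]
 [-0.1 -1.6]
 [-2.5  1. ]
 [-5.2 -1.7]
 [ 0.6  3.5]
 [-0.3 -0.4]
 [-3.2 -1.1]
 [ 0.4 -2.3]
 [ 2.  -5.2]]
d1 world [ 0.4945 -0.0228] [ 0.4883 -0.0173] local [-60.6  -5.9] [-65.6   0.6]
d2 world [0.5312 0.0812] [0.5273 0.0838] local [-4.7 89.2] [-8.  92.5]
d3 world [ 0.5545 -0.0976] [ 0.5525 -0.0955] local [-16.  -90.8] [-17.6 -88.3]
knobtop world [ 0.6359 -0.0482] [ 0.6301 -0.0446] local [ 73.4 -57.9] [ 68.3 -53.3]
cyltop world [0.6167 0.053 ] [0.6189 0.0513] local [73.8 45.1] [75.6 43. ]
captop world [0.5576 0.2022] [0.5537 0.2059] local [ 44.4 202.8] [ 41.3 207.2]
```

```bash
python3 -c "
import cv2,numpy as np
a=cv2.imread('pics/fit_scene.png');b=cv2.imread('pics/fit_side.png')
cv2.imwrite('pics/fa.png',cv2.resize(a,(686,600)));cv2.imwrite('pics/fb.png',cv2.resize(b,(686,600)))"
```

```text
(no output)
```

View pics/fa.png

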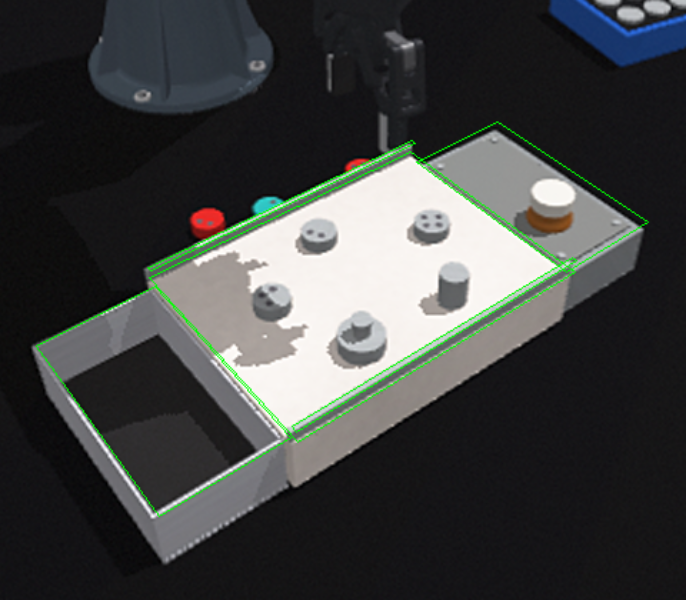

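View pics/fb.png

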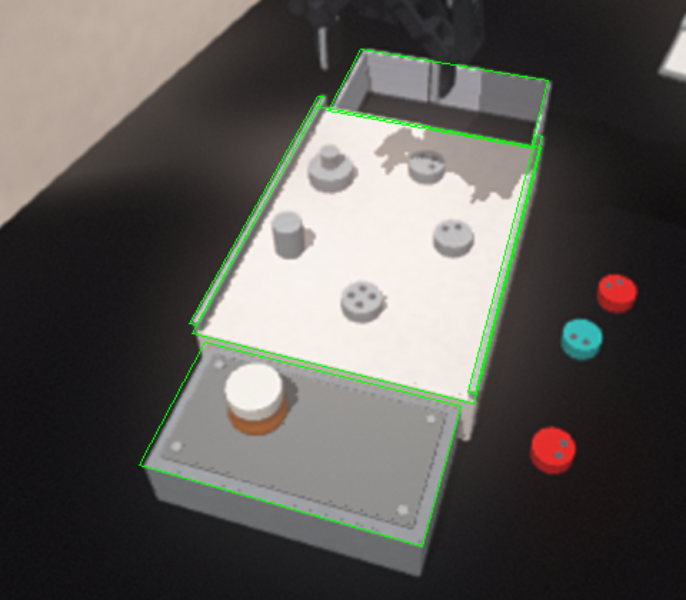

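Run:
```python
from fit import *
L0=L
i,f=K('scene');print(f); o=ctrl.get_obs()
# check with TCP (fingers open, pads back 13mm)
print('tcp proj',[proj(n,o['eef_pos'])/S for n in ('scene','side')])
import fit
for cam in ['scene','side']:
    LL=[l for l in L0 if l[0]==cam]
    def res2(p): return np.concatenate([proj(n,W(p,q)+np.array([0,0,p[3]]))-np.array(u)*S for n,u,q in LL])
    for free in (0,1):
        g=least_squares(lambda p: np.append(res2(p),(0 if free else 1e3)*p[3]),[.5,0,0,0]).x
        print(cam,g,np.round(res2(g).reshape(-1,2),1).tolist())
    # ray-plane points in world
    for n,u,q in LL: print(q,np.round(ray(n,u[0]*S,u[1]*S,q[2]/1000),4))
```

```text
444.57774377238906
tcp proj [array([396.1476375 , 211.26891703]), array([408.27933361, 185.10279922])]
scene [ 0.55459804 -0.00628742  0.1932294  -0.00200507] [[0.3, -3.2], [2.7, -2.9], [-0.1, -0.1], [-2.4, 2.7], [0.3, -1.2]]
scene [ 0.54359508 -0.00211342  0.187647   -0.01646994] [[-0.5, -1.0], [0.2, -1.0], [2.2, -0.2], [-1.7, 1.0], [-0.1, 0.9]]
(-110, 280, 62) [0.4066 0.2374 0.062 ]
(110, 280, 62) [0.6155 0.2761 0.062 ]
(-110, -280, 66) [ 0.5027 -0.3021  0.066 ]
(110, -280, 66) [ 0.7145 -0.2549  0.066 ]
(-120, 160, 84) [0.4122 0.1233 0.084 ]
side [ 0.55046202 -0.00667411  0.18702924 -0.00165849] [[-4.0, -1.7], [1.3, 4.0], [1.2, 0.4], [-1.5, -0.6], [2.9, -4.5]]
side [ 0.55392588 -0.01330033  0.18614573 -0.01417328] [[-1.8, -2.1], [0.7, 2.9], [0.2, 2.8], [-1.3, 1.8], [1.9, -4.1]]
(110, 280, 62) [0.5975 0.2889 0.062 ]
(-110, 280, 62) [0.3947 0.2436 0.062 ]
(-110, -280, 66) [ 0.4972 -0.3002  0.066 ]
(110, -280, 66) [ 0.7047 -0.2587  0.066 ]
(-120, 160, 84) [0.4033 0.1398 0.084 ]
```

Run:
```python
from h import *
im=save('wrist','w0.png'); cv2.imwrite('pics/raw_w0.png',im[:,:,::-1]); i,f=K('wrist');print(i,f,np.linalg.inv(i['world_to_cam'])[:3,3])
```

```text
{'vfov': 65.62222200633903, 'cx': 258.58981474222986, 'cy': 187.4021977282161, 'k1': 0.00617848192588376, 'world_to_cam': array([[ 9.99999801e-01,  4.65995945e-04, -4.25112370e-04,
        -5.51401532e-01],
       [-5.67944684e-04,  9.58405093e-01, -2.85410854e-01,
         3.90271831e-02],
       [ 2.74429560e-04,  2.85411038e-01,  9.58405167e-01,
        -3.80986684e-01],
       [ 0.00000000e+00,  0.00000000e+00,  0.00000000e+00,
         1.00000000e+00]])} 297.79883764444503 [0.55152814 0.0715909  0.37604398]
```

View pics/w0.png

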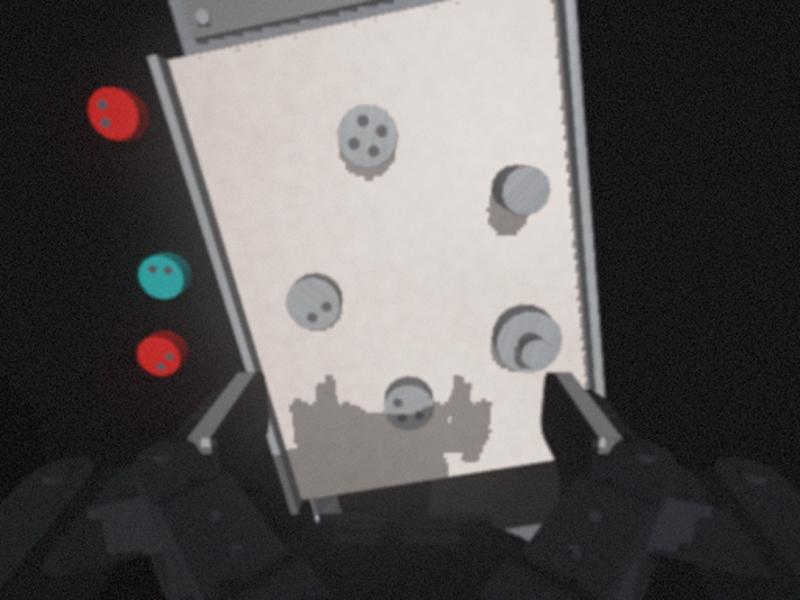

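The wrist view shows the discs at (367,133), (314,301) and (408,402), the cylinder top at (525,190) and the knob at (538,352).

Run:
```python
from h import *
from scipy.optimize import least_squares
from fit import W
S=512/800
pts={'fence outer +y':(148,57,84),'fence outer -y':(295,514,84),'deck -y L':(303,499,70),'deck -y R':(553,461,70),'deck +y L':(169,60,70),'deck+y R':(552,1,70),'fenceR in mid':(557,5,84),'R outer mid':(597,330,84),
'd1':(314,300,85),'d2':(367,133,85),'d3':(408,402,85),'cyl top':(525,190,106),'knob':(538,351,106),'boltL':(202,17,62)}
w={}
for k,(u,v,z) in pts.items(): w[k]=ray('wrist',u*S,v*S,z/1000); print(k,np.round(w[k],4))
for a,b in [('fence outer +y','fence outer -y'),('deck -y L','deck -y R'),('deck +y L','deck+y R')]:
    d=w[b]-w[a]; print(a,np.linalg.norm(d),np.arctan2(d[1],d[0]))
im=ctrl.camera('wrist')
for o in ['disc_a','knobbed_weight','tall_standard']:
    for d in ctrl.look_for('wrist',o): print(o,round(d['p'],2),np.round(np.array(d['extent'])/S,0))
```

```text
fence outer +y [0.4061 0.1241 0.084 ]
fence outer -y [ 0.4685 -0.1912  0.084 ]
deck -y L [ 0.4718 -0.1894  0.07  ]
deck -y R [ 0.6659 -0.1542  0.07  ]
deck +y L [0.4113 0.1251 0.07  ]
deck+y R [0.6367 0.1561 0.07  ]
fenceR in mid [0.6357 0.1503 0.084 ]
R outer mid [ 0.6807 -0.0413  0.084 ]
d1 [ 0.4924 -0.02    0.085 ]
d2 [0.5295 0.0836 0.085 ]
d3 [ 0.5543 -0.095   0.085 ]
cyl top [0.6201 0.0521 0.106 ]
knob [ 0.6357 -0.0469  0.106 ]
boltL [0.4307 0.1498 0.062 ]
fence outer +y 0.3214169770826578 -1.375402393910219
deck -y L 0.19725735916722809 0.17943833963142464
deck +y L 0.22747245282281747 0.13674218265379334
disc_a 0.94 [339. 103. 398. 166.]
disc_a 0.92 [140. 252. 189. 299.]
disc_a 0.91 [ 88.  86. 151. 141.]
disc_a 0.82 [386. 375. 435. 432.]
disc_a 0.68 [283. 273. 345. 330.]
disc_a 0.62 [139. 331. 188. 376.]
knobbed_weight 0.94 [491. 308. 561. 369.]
tall_standard 0.89 [492. 165. 553. 217.]
```

>>> {"method": "jog_arm", "body": {
  "plan": [
    {"translation":[0,0,0],"rotation":[0,0,-0.0965],"grip":0},
    {"translation":[0,0,0],"rotation":[0,0,-0.0965],"grip":0},
    {"translation":[-14,47,0],"rotation":[0,0,0],"grip":0},
    {"translation":[0,0,40],"rotation":[0,0,0],"grip":0},
    {"translation":[0,0,40],"rotation":[0,0,0],"grip":0},
    {"translation":[0,0,20],"rotation":[0,0,0],"grip":0},
    {"translation":[0,0,0],"rotation":[0,0,0],"grip":0},
    {"translation":[0,0,0],"rotation":[0,0,0],"grip":0}
  ]
}}

```text
time: 2.05
eef_pos: [0.5458, -0.0489, 0.1323]
tool_rot: [3.127, 0.303, 0.002]
force: [-0.0, -0.5, 0.6]
grip_width: -0.0001
```

```bash
cat >> h.py <<'E'
def loc(w):
    d=np.array(w)[:2]-[.555,-.0105]; c,s=np.cos(.193),np.sin(.193); return np.round(1000*np.array([c*d[0]+s*d[1],-s*d[0]+c*d[1]]),1)
E
python3 - <<'E'
from h import *
im=save('wrist','w1.png')
S=.64
for o in ['disc_a','knobbed_weight','tall_standard']:
    for d in ctrl.look_for('wrist',o):
        e=np.array(d['extent']);print(o,round(d['p'],2),np.round(e/S,0),loc(ray('wrist',(e[0]+e[2])/2,(e[1]+e[3])/2,.08)))
print(loc(ctrl.get_obs()['eef_pos']))
E
```

```text
disc_a 0.93 [239. 198. 333. 288.] [-65.5  -1.1]
disc_a 0.86 [ 14. 252.  99. 319.] [-167.4  -20.1]
disc_a 0.83 [374.   3. 467.  42.] [-8.8 82.8]
disc_a 0.67 [ 34. 133. 117. 202.] [-149.    29.8]
knobbed_weight 0.84 [532. 302. 648. 405.] [ 70.5 -52.3]
knobbed_weight 0.47 [239. 194. 330. 285.] [-66.1   0.4]
tall_standard 0.95 [593.  70. 719. 159.] [84.4 50.5]
[-16.5 -35.8]
```

View pics/w1.png

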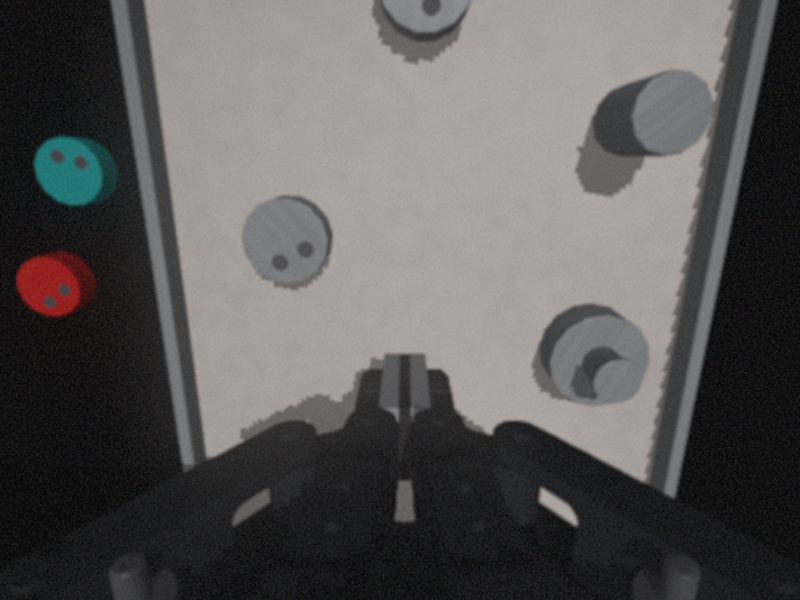

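>>> {"method": "jog_arm", "body": {
  "plan": [
    {"translation":[0,0,30],"rotation":[0,0,0],"grip":0},
    {"translation":[0,0,27],"rotation":[0,0,0],"grip":0},
    {"translation":[0,0,0],"rotation":[0,0,0],"grip":0},
    {"translation":[0,8,0],"rotation":[0,0,0],"grip":0},
    {"translation":[0,8,0],"rotation":[0,0,0],"grip":0},
    {"translation":[0,8,0],"rotation":[0,0,0],"grip":0},
    {"translation":[0,8,0],"rotation":[0,0,0],"grip":0},
    {"translation":[0,8,0],"rotation":[0,0,0],"grip":0}
  ]
}}

```text
time: 3.25
eef_pos: [0.5531, -0.0886, 0.0745]
tool_rot: [-3.127, -0.302, -0.0]
force: [-1.0, 2.9, 1.1]
grip_width: 0.0003
```

Run:
```python
from h import *
o=ctrl.get_obs();print(loc(o['eef_pos']),o['eef_pos'],o['force'],o['time'])
a=ctrl.camera('scene');b=ctrl.camera('side')
c=np.hstack([cv2.resize(a[130:330,100:360],(400,308)),cv2.resize(b[90:290,150:410],(400,308))]);cv2.imwrite('pics/p2.png',c[:,:,::-1])
```

```text
[-16.9 -76.3] [ 0.55308458 -0.08860032  0.07445159] [-0.99609391  2.88330836  1.13765814] 3.25
```

View pics/p2.png

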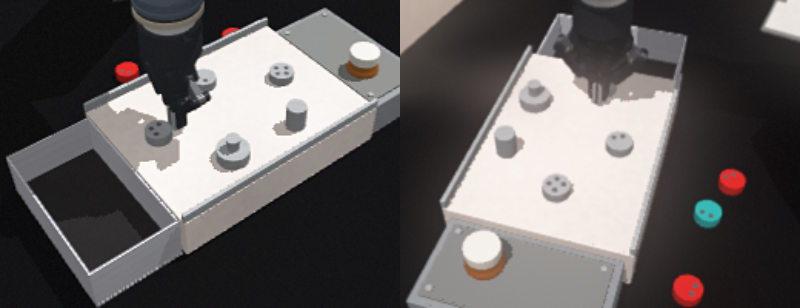

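>>> {"method": "jog_arm", "body": {
  "plan": [
    {"translation":[0,10,0],"rotation":[0,0,0],"grip":0},
    {"translation":[0,10,0],"rotation":[0,0,0],"grip":0},
    {"translation":[0,10,0],"rotation":[0,0,0],"grip":0},
    {"translation":[0,10,0],"rotation":[0,0,0],"grip":0},
    {"translation":[0,10,0],"rotation":[0,0,0],"grip":0},
    {"translation":[0,10,0],"rotation":[0,0,0],"grip":0},
    {"translation":[0,10,0],"rotation":[0,0,0],"grip":0},
    {"translation":[0,10,0],"rotation":[0,0,0],"grip":0},
    {"translation":[0,10,0],"rotation":[0,0,0],"grip":0},
    {"translation":[0,10,0],"rotation":[0,0,0],"grip":0},
    {"translation":[0,0,0],"rotation":[0,0,0],"grip":0}
  ]
}}

```text
time: 4.72
eef_pos: [0.5722, -0.1869, 0.0742]
tool_rot: [3.127, 0.302, 0.0]
force: [0.0, -0.0, 0.5]
grip_width: -0.0003
```

```bash
cat > two.py <<'E'
from h import *
import sys
o=ctrl.get_obs();print(loc(o['eef_pos']),o['eef_pos'],o['force'],o['time'])
a=ctrl.camera('scene');b=ctrl.camera('side')
c=np.hstack([cv2.resize(a[130:330,100:360],(400,308)),cv2.resize(b[90:290,150:410],(400,308))]);cv2.imwrite('pics/'+sys.argv[1],c[:,:,::-1])
E
python3 two.py p3.png
```

```text
[ -17.  -176.4] [ 0.57218003 -0.18689879  0.07424208] [ 0.02857403 -0.0460784   0.4975602 ] 4.725
```

View pics/p3.png

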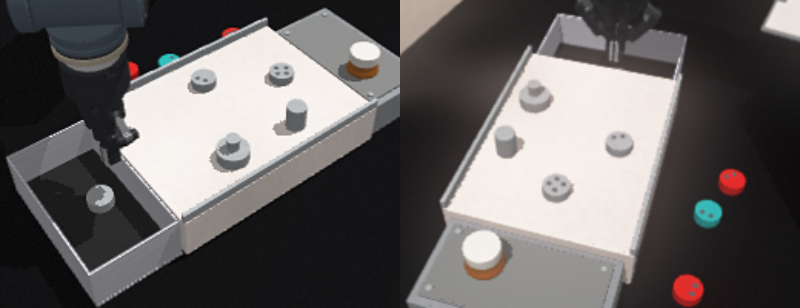

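>>> {"method": "jog_arm", "body": {
  "plan": [
    {"translation":[0,0,-50],"rotation":[0,0,0],"grip":0},
    {"translation":[-7,-45,0],"rotation":[0,0,0],"grip":0},
    {"translation":[-10,-45,0],"rotation":[0,0,0],"grip":0},
    {"translation":[-10,-45,0],"rotation":[0,0,0],"grip":0},
    {"translation":[-10,-45,0],"rotation":[0,0,0],"grip":0},
    {"translation":[-10,-41,0],"rotation":[0,0,0],"grip":0},
    {"translation":[0,0,0],"rotation":[0,0,0],"grip":0},
    {"translation":[0,0,0],"rotation":[0,0,0],"grip":0}
  ]
}}

```text
time: 5.82
eef_pos: [0.4839, 0.0217, 0.1245]
tool_rot: [3.127, 0.304, 0.001]
force: [-0.4, 0.1, -0.9]
grip_width: -0.0001
```

```bash
python3 two.py p4.png
```

```text
[-63.6  45.2] [0.48391262 0.02167854 0.12451028] [-0.3587431   0.09313545 -0.91486809] 5.825
```

View pics/p4.png

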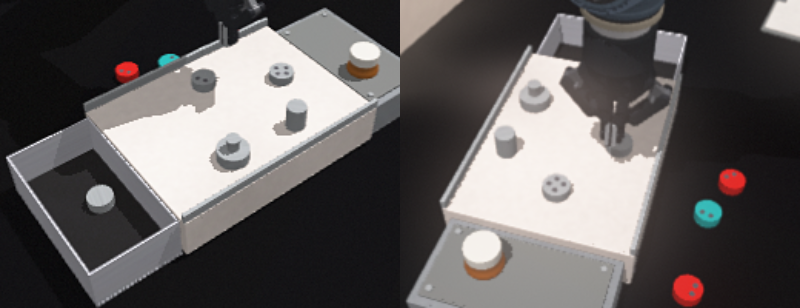

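Good: disc 3 is in the tray and the tool is behind disc 1. Lowering and sweeping partway.

>>> {"method": "jog_arm", "body": {
  "plan": [
    {"translation":[0,0,30],"rotation":[0,0,0],"grip":0},
    {"translation":[0,0,19],"rotation":[0,0,0],"grip":0},
    {"translation":[0,0,0],"rotation":[0,0,0],"grip":0},
    {"translation":[0,8,0],"rotation":[0,0,0],"grip":0},
    {"translation":[0,8,0],"rotation":[0,0,0],"grip":0},
    {"translation":[0,8,0],"rotation":[0,0,0],"grip":0},
    {"translation":[0,8,0],"rotation":[0,0,0],"grip":0},
    {"translation":[0,8,0],"rotation":[0,0,0],"grip":0},
    {"translation":[0,10,0],"rotation":[0,0,0],"grip":0},
    {"translation":[0,10,0],"rotation":[0,0,0],"grip":0},
    {"translation":[0,10,0],"rotation":[0,0,0],"grip":0},
    {"translation":[0,10,0],"rotation":[0,0,0],"grip":0}
  ]
}}

```text
time: 7.42
eef_pos: [0.499, -0.0575, 0.0753]
tool_rot: [-3.127, -0.303, 0.0]
force: [-0.4, 0.7, 1.3]
grip_width: 0.0
```

```bash
python3 two.py p5.png
```

```text
[-64.  -35.4] [ 0.49902625 -0.05752682  0.07526706] [-0.4170162   0.72144424  1.27760044] 7.425
```

View pics/p5.png

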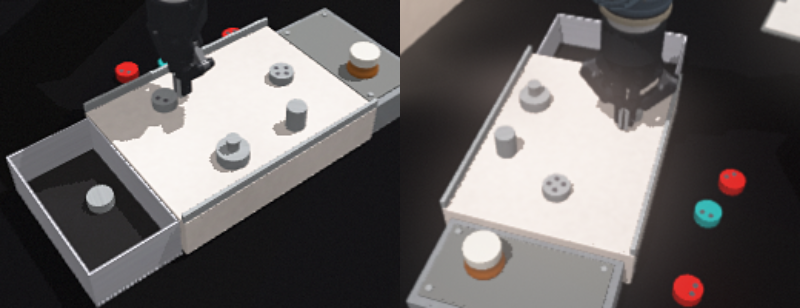

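Run:
```python
from h import *
for d in ctrl.look_for('scene','disc_a'):
    e=np.array(d['extent']);print(round(d['p'],2),np.round(e),loc(ray('scene',(e[0]+e[2])/2,(e[1]+e[3])/2,.08)))
```

```text
0.75 [273. 170. 291. 184.] [-7.4 94.9]
0.7 [196. 188. 214. 204.] [-60.9 -71.1]
0.63 [158. 249. 175. 267.] [  31.7 -216.9]
0.5 [177. 167. 192. 184.] [-144.6  -69.9]
0.49 [325. 156. 345. 181.] [ 42.8 206.6]
```

>>> {"method": "jog_arm", "body": {
  "plan": [
    {"translation":[2,10,0],"rotation":[0,0,0],"grip":0},
    {"translation":[0,10,0],"rotation":[0,0,0],"grip":0},
    {"translation":[0,10,0],"rotation":[0,0,0],"grip":0},
    {"translation":[0,10,0],"rotation":[0,0,0],"grip":0},
    {"translation":[0,10,0],"rotation":[0,0,0],"grip":0},
    {"translation":[0,10,0],"rotation":[0,0,0],"grip":0},
    {"translation":[0,10,0],"rotation":[0,0,0],"grip":0},
    {"translation":[0,10,0],"rotation":[0,0,0],"grip":0},
    {"translation":[0,10,0],"rotation":[0,0,0],"grip":0},
    {"translation":[0,10,0],"rotation":[0,0,0],"grip":0},
    {"translation":[0,10,0],"rotation":[0,0,0],"grip":0},
    {"translation":[0,10,0],"rotation":[0,0,0],"grip":0},
    {"translation":[0,10,0],"rotation":[0,0,0],"grip":0},
    {"translation":[0,10,0],"rotation":[0,0,0],"grip":0},
    {"translation":[0,0,0],"rotation":[0,0,0],"grip":0}
  ]
}}

```text
time: 9.45
eef_pos: [0.5279, -0.1945, 0.0752]
tool_rot: [3.127, 0.301, 0.0]
force: [-0.3, -0.6, -0.2]
grip_width: -0.0002
```

```bash
python3 two.py p6.png
```

```text
[ -61.9 -175.4] [ 0.52785712 -0.19449702  0.07524591] [-0.33211863 -0.59112256 -0.19793165] 9.45
```

View pics/p6.png

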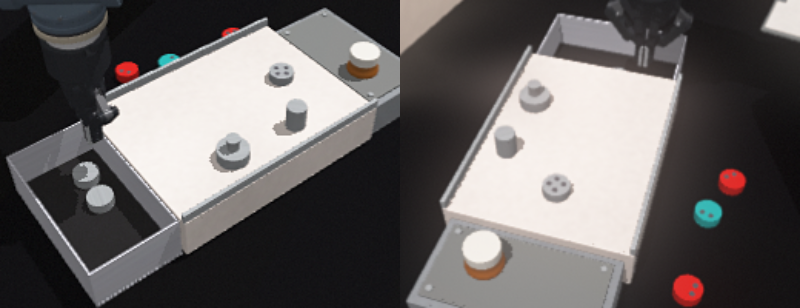

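>>> {"method": "jog_arm", "body": {
  "plan": [
    {"translation":[0,0,-50],"rotation":[0,0,0],"grip":0},
    {"translation":[7,-46,0],"rotation":[0,0,0],"grip":0},
    {"translation":[8,-46,0],"rotation":[0,0,0],"grip":0},
    {"translation":[8,-46,0],"rotation":[0,0,0],"grip":0},
    {"translation":[8,-46,0],"rotation":[0,0,0],"grip":0},
    {"translation":[8,-45,0],"rotation":[0,0,0],"grip":0},
    {"translation":[8,-45,0],"rotation":[0,0,0],"grip":0},
    {"translation":[8,-45,0],"rotation":[0,0,0],"grip":0},
    {"translation":[0,0,0],"rotation":[0,0,0],"grip":0},
    {"translation":[0,0,0],"rotation":[0,0,0],"grip":0}
  ]
}}

```text
time: 10.8
eef_pos: [0.5203, 0.1297, 0.1253]
tool_rot: [3.127, 0.304, -0.0]
force: [0.2, 0.2, -0.2]
grip_width: -0.0002
```

```bash
python3 two.py p7.png
```

```text
[ -7.1 144.2] [0.52033036 0.1296682  0.12525229] [ 0.20098183  0.20705192 -0.16484308] 10.8
```

View pics/p7.png

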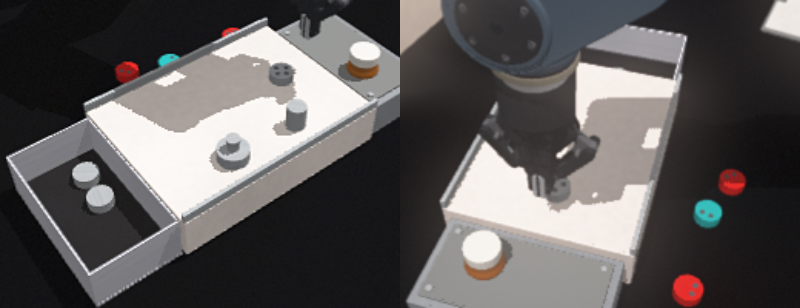

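>>> {"method": "jog_arm", "body": {
  "plan": [
    {"translation":[0,0,30],"rotation":[0,0,0],"grip":0},
    {"translation":[0,0,20],"rotation":[0,0,0],"grip":0},
    {"translation":[0,0,0],"rotation":[0,0,0],"grip":0},
    {"translation":[0,6,0],"rotation":[0,0,0],"grip":0},
    {"translation":[0,6,0],"rotation":[0,0,0],"grip":0},
    {"translation":[0,6,0],"rotation":[0,0,0],"grip":0},
    {"translation":[0,6,0],"rotation":[0,0,0],"grip":0},
    {"translation":[0,8,0],"rotation":[0,0,0],"grip":0},
    {"translation":[0,8,0],"rotation":[0,0,0],"grip":0},
    {"translation":[0,8,0],"rotation":[0,0,0],"grip":0},
    {"translation":[0,8,0],"rotation":[0,0,0],"grip":0},
    {"translation":[0,8,0],"rotation":[0,0,0],"grip":0},
    {"translation":[0,8,0],"rotation":[0,0,0],"grip":0},
    {"translation":[0,8,0],"rotation":[0,0,0],"grip":0}
  ]
}}

```text
time: 12.65
eef_pos: [0.536, 0.0508, 0.0753]
tool_rot: [-3.127, -0.303, 0.0]
force: [0.1, 1.5, 0.9]
grip_width: 0.0002
```

```bash
python3 two.py p8.png;  python3 - <<'E'
from h import *
for d in ctrl.look_for('scene','disc_a'):
    e=np.array(d['extent']);print(round(d['p'],2),np.round(e),loc(ray('scene',(e[0]+e[2])/2,(e[1]+e[3])/2,.08)))
E
```

```text
[-6.9 63.8] [0.53597741 0.05075365 0.07529144] [0.08054893 1.47269187 0.88601181] 12.65
0.75 [248. 181. 270. 198.] [-8.1 29.8]
0.65 [150. 236. 164. 254.] [  -6.3 -214.9]
0.55 [173. 168. 191. 185.] [-144.4  -76. ]
0.52 [156. 247. 172. 266.] [  26.9 -219.2]
```

View pics/p8.png

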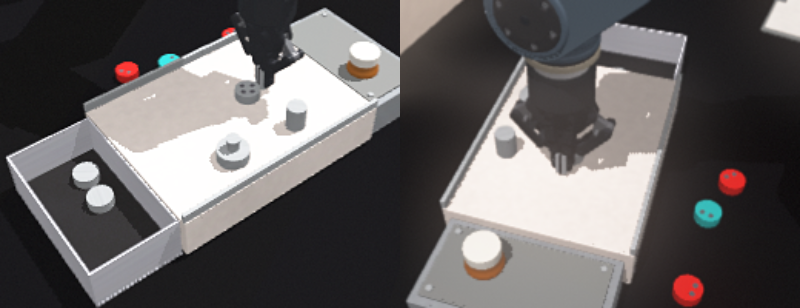

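>>> {"method": "jog_arm", "body": {
  "plan": [
    {"translation":[0,8,0],"rotation":[0,0,0],"grip":0},
    {"translation":[0,10,0],"rotation":[0,0,0],"grip":0},
    {"translation":[0,10,0],"rotation":[0,0,0],"grip":0},
    {"translation":[0,10,0],"rotation":[0,0,0],"grip":0},
    {"translation":[0,10,0],"rotation":[0,0,0],"grip":0},
    {"translation":[0,10,0],"rotation":[0,0,0],"grip":0},
    {"translation":[0,10,0],"rotation":[0,0,0],"grip":0},
    {"translation":[0,10,0],"rotation":[0,0,0],"grip":0},
    {"translation":[0,10,0],"rotation":[0,0,0],"grip":0},
    {"translation":[0,10,0],"rotation":[0,0,0],"grip":0},
    {"translation":[0,10,0],"rotation":[0,0,0],"grip":0},
    {"translation":[0,10,0],"rotation":[0,0,0],"grip":0}
  ]
}}

```text
time: 14.3
eef_pos: [0.5586, -0.0652, 0.0753]
tool_rot: [-3.127, -0.303, 0.0]
force: [0.7, -0.2, -1.0]
grip_width: -0.0003
```

```bash
python3 two.py p9.png;  python3 - <<'E'
from h import *
for d in ctrl.look_for('scene','disc_a'):
    e=np.array(d['extent']);print(round(d['p'],2),np.round(e),loc(ray('scene',(e[0]+e[2])/2,(e[1]+e[3])/2,.08)))
E
```

```text
[ -6.9 -54.4] [ 0.55863808 -0.06518643  0.07528794] [ 0.72976766 -0.22803738 -1.01127955] 14.3
0.68 [207. 206. 224. 221.] [ -6.5 -83.2]
0.59 [145. 237. 167. 253.] [  -7.3 -217.3]
0.57 [157. 249. 176. 267.] [  31.8 -217.3]
0.43 [174. 169. 188. 183.] [-147.   -77.3]
```

View pics/p9.png

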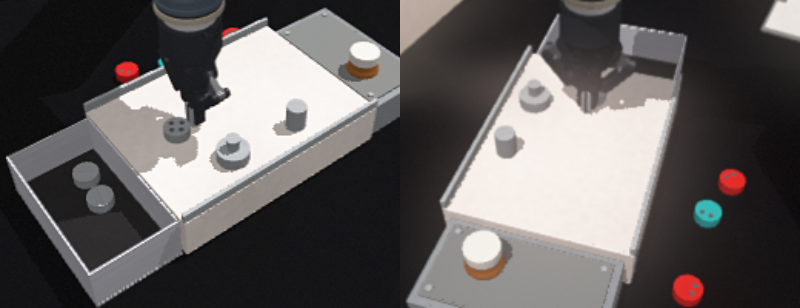

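>>> {"method": "jog_arm", "body": {
  "plan": [
    {"translation":[0,10,0],"rotation":[0,0,0],"grip":0},
    {"translation":[0,10,0],"rotation":[0,0,0],"grip":0},
    {"translation":[0,10,0],"rotation":[0,0,0],"grip":0},
    {"translation":[0,10,0],"rotation":[0,0,0],"grip":0},
    {"translation":[0,10,0],"rotation":[0,0,0],"grip":0},
    {"translation":[0,10,0],"rotation":[0,0,0],"grip":0},
    {"translation":[0,10,0],"rotation":[0,0,0],"grip":0},
    {"translation":[0,10,0],"rotation":[0,0,0],"grip":0},
    {"translation":[0,10,0],"rotation":[0,0,0],"grip":0},
    {"translation":[0,10,0],"rotation":[0,0,0],"grip":0},
    {"translation":[0,10,0],"rotation":[0,0,0],"grip":0},
    {"translation":[0,10,0],"rotation":[0,0,0],"grip":0},
    {"translation":[0,0,0],"rotation":[0,0,0],"grip":0},
    {"translation":[0,0,-40],"rotation":[0,0,0],"grip":0},
    {"translation":[0,0,-40],"rotation":[0,0,0],"grip":0},
    {"translation":[-20,-40,-40],"rotation":[0,0,0],"grip":0},
    {"translation":[-20,-40,0],"rotation":[0,0,0],"grip":0},
    {"translation":[0,0,0],"rotation":[0,0,0],"grip":0},
    {"translation":[0,0,0],"rotation":[0,0,0],"grip":0}
  ]
}}

```text
time: 16.82
eef_pos: [0.5273, -0.1115, 0.1955]
tool_rot: [3.127, 0.303, 0.001]
force: [0.9, 0.4, -0.6]
grip_width: -0.0
```

```bash
python3 two.py p10.png
python3 - <<'E'
from h import *
save('scene','s_end.png')
for n,z in [('knobbed_weight',.088),('tall_standard',.088),('jar',.08),('disc_a',.017)]:
  for d in ctrl.look_for('scene',n):
    e=np.array(d['extent']);print(n,round(d['p'],2),np.round(e),loc(ray('scene',(e[0]+e[2])/2,(e[1]+e[3])/2,z)))
E
```

```text
[-46.6 -93.8] [ 0.52725287 -0.11149003  0.19546225] [ 0.9298053   0.38242272 -0.58609057] 16.825
knobbed_weight 0.97 [239. 218. 265. 239.] [ 76.4 -55.1]
knobbed_weight 0.54 [144. 235. 166. 253.] [  -3.8 -219.4]
tall_standard 0.67 [286. 195. 301. 218.] [80.5 47.6]
jar 0.63 [326. 156. 345. 179.] [ 40.  210.7]
disc_a 0.71 [154. 251. 170. 266.] [ -21.4 -206.4]
disc_a 0.68 [166. 251. 188. 268.] [  -1.5 -183.3]
disc_a 0.64 [147. 236. 165. 254.] [ -59.7 -198.6]
disc_a 0.5 [175. 168. 190. 185.] [-213.1  -42.1]
disc_a 0.46 [204. 162. 214. 171.] [-204.3   29.8]
```

View pics/p10.png

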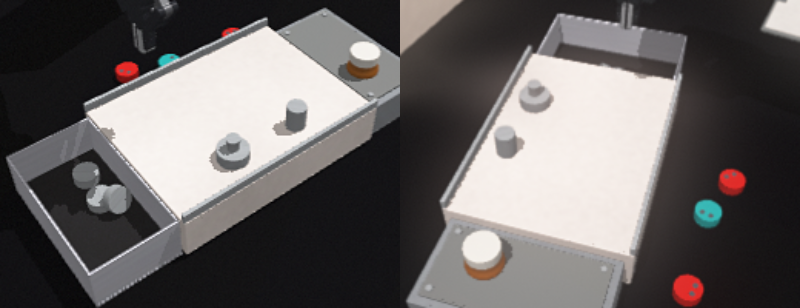

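View pics/s_end.png

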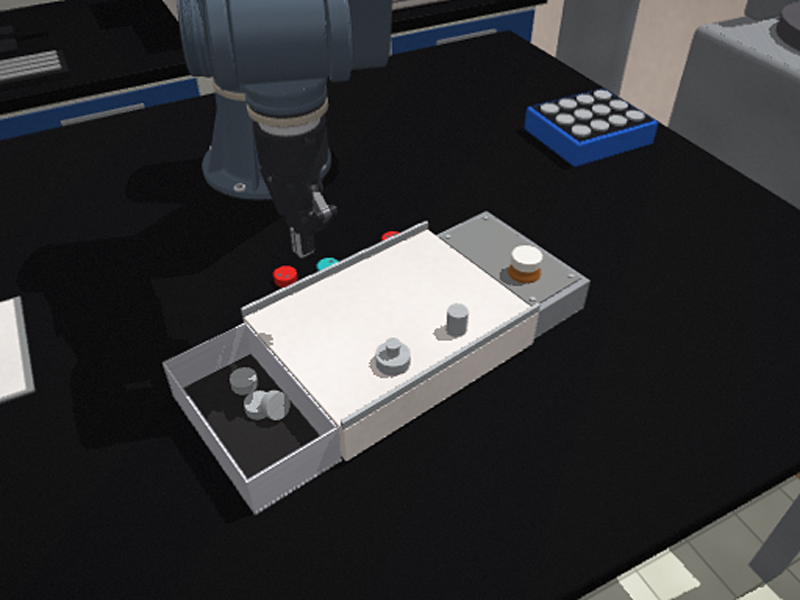

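>>> {"method": "jog_arm", "body": {
  "plan": [
    {"translation":[0,-30,-20],"rotation":[0,0,0],"grip":0},
    {"translation":[0,-30,0],"rotation":[0,0,0],"grip":0},
    {"translation":[0,0,0],"rotation":[0,0,0],"grip":0},
    {"translation":[0,0,0],"rotation":[0,0,0],"grip":0},
    {"translation":[0,0,0],"rotation":[0,0,0],"grip":0},
    {"translation":[0,0,0],"rotation":[0,0,0],"grip":0},
    {"translation":[0,0,0],"rotation":[0,0,0],"grip":0},
    {"translation":[0,0,0],"rotation":[0,0,0],"grip":0}
  ]
}}

```text
time: 18.18
eef_pos: [0.5154, -0.0527, 0.2153]
tool_rot: [-3.127, -0.302, 0.0]
force: [-1.0, -0.3, -0.5]
grip_width: -0.0004
```

Run:
```python
from h import *
a=ctrl.camera('scene')[200:335,95:275];b=ctrl.camera('side')[90:225,220:400]
c=np.hstack([cv2.resize(x,(400,300),interpolation=cv2.INTER_CUBIC) for x in (a,b)]);cv2.imwrite('pics/e2.png',c[:,:,::-1])
```

```text
(no output)
```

View pics/e2.png

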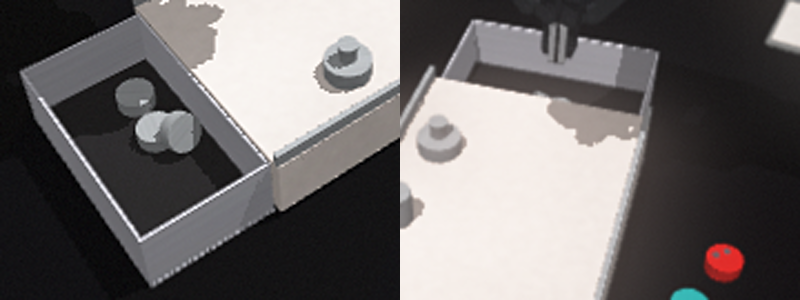

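All three discs are in the tray: two lie flat and one leans on another, unchanged since the last look. Nothing shows above the rim, and the pieces on the deck haven't moved.

```bash
python3 -c "
from plant import ctrl
print(ctrl.hand_in())"
```

```text
the job is handed in; nothing more can be done
None
```

I swept the three grey discs one at a time with closed fingers along the deck and off the open end into the scrap tray. The job was handed in at about 18 s of the 58 s allowed; no verdict was reported.

- **Discs:** the last pictures show all three inside the tray, below the rim. Two lie flat; the third leans against another, and that did not change over the final second of watching.
- **Other pieces:** the knobbed weight, tall standard and jar look unmoved in the before and after scene pictures. The network's boxes agree to within about 2 pixels, which is roughly 6 mm. The red and turquoise look-alikes were not touched.
- **Forces:** the readings I took at the end of each move were about 3 N or less; peaks during the moves were not seen.
- **Disagreement:** my first stand fit from the scene and side cameras was off by up to 5 pixels. I used the wrist camera's positions instead, and all three sweeps ran true with them.

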